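# Show the cook the toasted bagel half

## Task

A bagel half and a slice of bread are down in the toaster, one in each slot. Raise the lever of the slot that holds the bagel all the way, leaving the bread down to go on toasting, then lift the bagel out and hold it up for the cook at the pass on the far side of the counter: over the middle of the plate, its centre about 20 cm above the plate, upright, with the cut face turned squarely to the pass. Finish with the bagel still in the gripper, steady, and leave the plate and the other things on the counter where they are.

Things in the scene. Friction and masses are not known exactly. Their poses are not given: they have to be found in the camera images.
- toaster: Two-slot toaster, fixed: steel, black end panels, 260 (x) x 184 (y) x 182 mm high. Origin: centre of its underside, on the counter; x from its front (lever side, towards the robot) to its back, z up. Flat top 180 mm above the origin. The slots run along x, 130 x 30 mm (23 mm between the guide wires inside), centred at x = 0, y = +38 mm (left) and -38 mm (right).
- left_rack (a joint): Height of the rack in the left slot (toaster y = +38 mm): 0 = all the way down, as at the start; 0.055 m = all the way up. The lever on the front is fixed to the rack and slides straight up with it; it moves stiffly (about 5 N to lift) and stays where it is left.
- right_rack (a joint): The same for the right slot's rack (at toaster y = -38 mm).
- left_lever (a point): Point in the black lever tab of the left rack, moving with it; axes as the toaster's. Tab 28 mm wide (toaster y), 13 mm thick (z), sticking out 43 mm in front; the point is at mid width and thickness, 24 mm in front of the front panel, 104 mm above the counter when down. A small browning knob below it sticks out 16 mm, its top 70 mm above the counter.
- right_lever (a point): The same point in the right rack's lever tab.
- bagel: Bagel half on edge in one slot: ring of 94 mm diameter, 27 mm hole, 20 mm thick, about 60 g. Origin: ring centre, mid thickness. x is the ring's axis and points out of the flat cut face; the domed brown crust is on the other side. In the slot x is level and towards the toaster's -y (robot's right). Rack down: its top is 5 mm below the toaster's top; rack up: 50 mm above it.
- bread: Square slice of bread, 94 mm wide, 14 mm thick, 88 mm tall, standing in the other slot. Origin: middle of its lower edge, x along the slot, z up. It must stay down.
- plate: White round side plate standing loose on the counter, 170 mm across and 18 mm high. Origin: centre of its underside, z up.
- across (a point): Fixed reference in the air over the counter, nothing to see there. Its x axis points level and straight across the counter, away from the robot (world x), to the pass, the long wooden serving shelf beyond the counter: the direction in which the cut face must look. Only this direction matters.
- syrup_jug: Syrup pourer with a black handle, 73 x 95 x 131 mm, standing loose; leave it alone. Origin: centre of its underside.
- spice_shaker: Shaker, 44 mm across, 90 mm tall, standing loose; leave it alone. Origin: centre of its underside.
Things that resemble listed ones, but are neither listed nor needed, are in the scene too. Leave any blue or turquoise look-alike of the bagel alone.

How it is judged:
On the way, in this order (a step that is already met when the one before it is completed fails the run):
1. the rack under the bagel is raised all the way, the bagel standing up out of its slot (value of joint any of left_rack, right_rack above 0.046 m and z of bagel in the frame of toaster above 0.166 m), for 0.2 s.
2. the bagel is lifted out, clear of the toaster, in the gripper (z of bagel in the frame of toaster above 0.232 m and contact force between bagel and the fingers above 0.5 N), for 0.1 s.
At the end, for the whole second after the job is handed in: Bagel held in the gripper, still, centre within 4 cm of the plate's centre seen from above and 16 to 24 cm above the plate's underside, cut face square to the pass (world x) within 15 degrees; bread still down (moved under 15 mm), plate moved under 2 cm (contact force between bagel and the fingers above 0.5 N and horizontal distance between bagel and plate below 0.04 m and z of bagel in the frame of plate between 0.16 and 0.24 m and angle between the x axis of bagel and the x axis of across, either way round below 0.26 rad and x of across in the frame of bagel above 0.05 m and linear speed of bagel below 0.03 m/s and distance of bread from where it was at the start of the episode below 0.015 m and distance of plate from where it was at the start of the episode below 0.02 m); the arm keeps its last pose, push and grip.
It fails at once if the bread is raised or pulled about (more than 2 cm) (distance of bread from where it was at the start of the episode above 0.02 m).
It fails at once if the bagel is dropped on the counter or the plate (height (world z) of bagel below 0.07 m).
It fails at once if the plate is pushed or the bagel laid on it (distance of plate from where it was at the start of the episode above 0.03 m or contact force between bagel and plate above 0.2 N).
It fails at once if the syrup jug or the shaker is knocked (distance of any of syrup_jug, spice_shaker from where it was at the start of the episode above 0.03 m).
It also fails if it takes over 54 s, if anything falls off the work surface, if the arm or the gripper's body presses on something with over 40 N, if the wrist force passes 120 N, or if a joint passes its speed limit or range.

## Robot

A 6-joint arm with a two-finger parallel gripper is mounted at the origin on a cart in front of the work surface, level with it; the furniture and walls round the work are solid. World frame = base frame: x ahead of the robot, y to its left, z up, the work surface at z = 0. Lengths are in m, angles in rad, forces in N, time in s.
With the tool pointing down it reaches from about 0.25 to 0.725 m from the base axis. Payload 4 kg.
Tool frame: the origin (TCP) lies midway between the tips of the shut fingers; the grasp point (between the pads) lies 19 mm behind it; z points along the fingers, y is the line along which they close (so a half turn about z gives the same grasp; the last joint's range is limited). The gripper opens to 85 mm and grips with 20 to 120 N. Pads are 22 mm wide; open, the fingers measure 114 mm over their backs; the gripper's body (76 mm by 85 mm) begins 54 mm behind the grasp point. The pads swing forward as they close: fully open they stand 13 mm farther back than shut.
Start: joints at [-1.247, 0.241, 0.005, 1.335, 0, 1.571], TCP at [0.159, -0.474, 0.231] pointing down, gripper open.
Joint ranges: [-2.72, 2.72], [-1.05, 1.87], [-1.09, 1.28], [-1.99, 2.15], [-1.42, 1.44], [-3.14, 3.14]. Speed limits (rad/s): [2.79, 2.79, 3.14, 3.14, 3.14, 3.14].

## Interface

Orientations are given as a unit quaternion [x, y, z, w].
In Python, from workcell import bot gives the robot as it stands.
- The arm moves only by the tool move_arm, never from a script. Its argument "motion" is a list of rows, each an object of numbers: "x", "y", "z": the shift along the tool's x, y, z in cm; "yaw": the turn about the tool's z in degrees. A call has 1 to 20 rows; each row is the pose to reach, as a shift and turn from the pose commanded when the call began, along the tool's axes at that moment; what a row does not reach only later rows make up. A row lasts 1/8 s, in which the tool goes at most 62.5 mm and 10.7 degrees, less where a joint would pass 70% of its speed; a pose out of reach is approached as far as the arm can. A call with a gripper value outside its range is refused whole. "gripper" is the opening, from -1 (shut) to 1 (fully open), set as the call begins (left out, the last holds). The fingers move at their own pace and stop on an object; the grip force is fixed at half the most. Time passes only in rows, so rows that repeat a pose let the fingers close. It gives the time, the measured TCP pose, the force, the opening and the grip force at its end, in the units of the state.
- bot.get_obs(): the state, without advancing time (a new reading comes with each control period).
- bot.camera(name): name is "scene" or "side" or "wrist"; returns the picture (480x640x3 uint8, blue, green, red); there is no depth.
- bot.camera_model(name): a dict with "K" (3x3 intrinsics, pixels), "dist" ([k1, k2, p1, p2, k3] as OpenCV has them; the pictures are not rectified), "world_from_camera" (4x4, takes a point from camera to world coordinates). Camera axes: x right, y down, z forward; pixel columns grow to the right and rows downward; lengths in m; the calibration is good to about 2 mm. A picture is of the moment at which its call begins: read the wrist's pose just before it. camera_model takes no time and is no camera call; for the wrist camera it gives the pose at the moment of the call.
- bot.job_done(): hands the job in; it is judged then, once.
Trained networks look in the newest picture that a camera, given by its name, has taken for a name from the list of things; names that differ only in an ending like _2 or _b are one class to them, and where a whole thing is asked for, a point or a joint stands for the part that bears it (a point fixed in the world has none). Each returns a list of dicts, best first, with "score" (0 to 1); they miss things now and then, are a little off and sometimes report something else, mostly with a low value. They report only what shows in the picture. A call takes as long as a camera call. They do not tell look-alikes from the thing itself.
- bot.cut_out(camera, name): "mask" (480x640 bool, what is visible of it) and "centre" ([row, column] in pixels, amid what is visible of it).
The state is a dict: "clock": time; "joint_pos": joint angles; "joint_vel": joint speeds; "tau": joint torques, N m; "eef_pos": TCP position; "tool_rot": TCP orientation; "ft_force": force on the tool from outside, world axes, zero at the start; "ft_torque": the same for the moment, N m; "grip_width": finger opening in m; "grasp_force": force on a finger pad.
Only numpy, scipy, OpenCV 4.12 (cv2) and the standard library are available. Lean on these libraries where they do the work, as an engineer would, in place of code of your own. Each camera call takes 0.05 s, during which the arm holds its last target. There are 200 camera calls.

## Working session

There is one attempt and no reset: what is moved stays moved. The work goes in short steps, Python scripts to look and compute and a tool call to move; the robot and the scene stay as the last step left them, time stands still between calls to the robot, and variables do not carry over. Pictures are saved under pics/ and viewed, at most 10 in all, crops included, and the job is handed in when it is done.

Besides the shell and the picture viewer there is one more tool, called after "Request:" as a command line: name --argument value ..., lists and objects as JSON in quotes. move_arm: Moves the arm, as the interface text tells. Its arguments: {"type":"object","properties":{"motion":{"type":"array"},"gripper":{"type":"number"}},"required":["motion"]}

```bash
mkdir -p pics; cat > h.py <<'E'
import numpy as np,cv2
from workcell import bot
from scipy.spatial.transform import Rotation as R
def ray(cam,px,M=None):
    M=M or bot.camera_model(cam);K=np.array(M["K"]);T=np.array(M["world_from_camera"])
    u=cv2.undistortPoints(np.array([[px]],float),K,np.array(M["dist"]))[0,0]
    d=T[:3,:3]@np.array([u[0],u[1],1]);return T[:3,3],d/np.linalg.norm(d)
def onz(cam,px,z,M=None):
    o,d=ray(cam,px,M);return o+d*(z-o[2])/d[2]
def tri(rs):
    A=0;b=0
    for o,d in rs:
        P=np.eye(3)-np.outer(d,d);A=A+P;b=b+P@o
    p=np.linalg.solve(A,b);return p,[np.linalg.norm((np.eye(3)-np.outer(d,d))@(p-o)) for o,d in rs]
def proj(cam,p):
    M=bot.camera_model(cam);T=np.linalg.inv(M["world_from_camera"])
    return cv2.projectPoints(np.array(p,float).reshape(-1,3),cv2.Rodrigues(T[:3,:3])[0],T[:3,3],np.array(M["K"]),np.array(M["dist"]))[0].reshape(-1,2)
E
python3 - <<'E'
from h import *
np.set_printoptions(precision=3,suppress=True)
for c in ["scene","side"]:
    cv2.imwrite(f"pics/{c}0.png",bot.camera(c)); T=np.array(bot.camera_model(c)["world_from_camera"]);print(c,T[:3,3],T[:3,2])
    for n in ["toaster","left_lever","right_lever","bagel","bread","plate","syrup_jug","spice_shaker"]:
        for r in bot.cut_out(c,n)[:3]:
            ys,xs=np.nonzero(r["mask"]);print(n,round(r["score"],2),np.round(r["centre"]),xs.min(),xs.max(),ys.min(),ys.max())
o=bot.get_obs();print(o["eef_pos"],o["tool_rot"],o["clock"])
E
```

```text
scene [ 0.03  -0.348  1.35 ] [ 0.375  0.332 -0.865]
toaster 0.9 [240. 324.] 271 371 176 295
toaster 0.23 [233. 337.] 326 346 214 246
left_lever 0.55 [272. 284.] 277 290 264 277
right_lever 0.51 [285. 308.] 301 314 277 291
bagel 0.81 [229. 214.] 200 229 213 239
bagel 0.61 [205. 191.] 174 203 190 215
bagel 0.53 [221. 309.] 301 319 210 234
bread 0.78 [230. 337.] 326 346 214 245
plate 0.75 [363. 374.] 343 405 329 389
syrup_jug 0.88 [298. 412.] 397 433 280 315
syrup_jug 0.6 [269. 285.] 276 290 264 278
spice_shaker 0.71 [250. 252.] 246 260 238 261
side [ 1.104 -0.453  0.862] [-0.496  0.558 -0.666]
toaster 0.89 [262. 321.] 251 392 201 332
toaster 0.37 [247. 321.] 298 336 242 261
bagel 0.69 [185. 379.] 365 393 179 198
bagel 0.58 [207. 351.] 337 367 195 217
bagel 0.5 [230. 331.] 323 340 228 236
bread 0.6 [249. 321.] 299 336 243 261
plate 0.77 [330. 172.] 135 211 301 361
syrup_jug 0.57 [357. 231.] 220 247 329 388
syrup_jug 0.51 [265. 321.] 250 391 201 331
syrup_jug 0.19 [248. 319.] 300 335 243 261
[ 0.159 -0.474  0.231] [0.987 0.161 0.    0.   ] 0.9
```

```bash
python3 - <<'E'
import cv2,numpy as np
a=cv2.imread("pics/scene0.png")[160:420,160:450];b=cv2.imread("pics/side0.png")[150:410,120:410]
cv2.imwrite("pics/both0.png",cv2.resize(np.hstack([a,b]),None,fx=1.37,fy=1.37,interpolation=cv2.INTER_CUBIC))
cv2.imwrite("pics/scene_z.png",cv2.resize(a,None,fx=2.3,fy=2.3,interpolation=cv2.INTER_CUBIC))
E
```

```text
(no output)
```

View pics/scene_z.png

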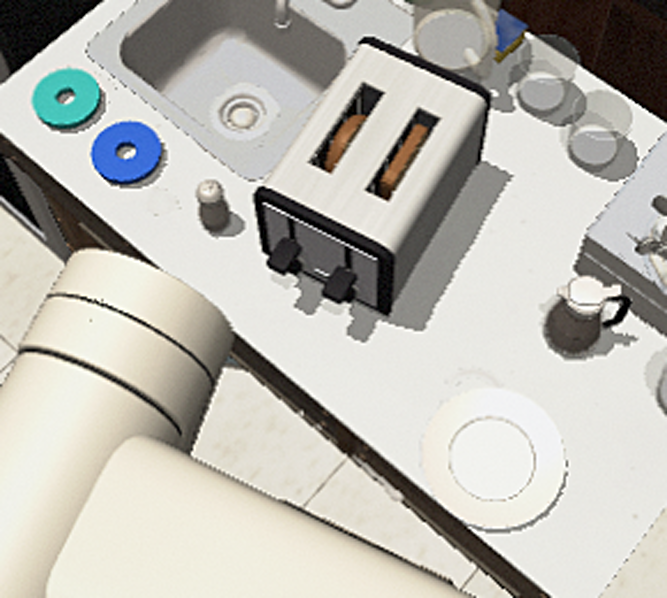

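View pics/side0.png

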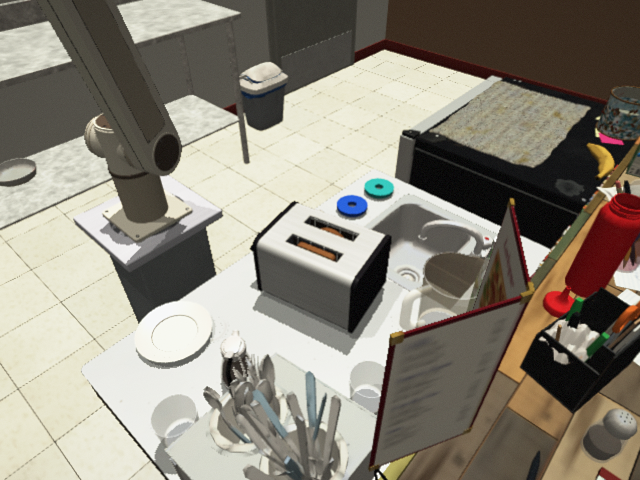

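The bagel (curved top) is in the left slot and the bread (straight top) in the right. The left lever is at about (284,270) in the scene view, and the plate is at about (374,360). Next I'll fit the toaster and plate poses using both views.

```bash
cat > fit.py <<'E'
from h import *
from scipy.optimize import minimize
np.set_printoptions(precision=3,suppress=True)
cams=["scene","side"];m={};pl={}
for c in cams:
    bot.camera(c)
    m[c]=bot.cut_out(c,"toaster")[0]["mask"];pl[c]=bot.cut_out(c,"plate")[0]["mask"]
def box(x0,x1,y0,y1,z0,z1):return np.array([[x,y,z] for x in(x0,x1) for y in(y0,y1) for z in(z0,z1)])
parts=[box(-.13,.13,-.092,.092,0,.181)]+[box(-.173,-.13,y-.014,y+.014,.0975,.1105) for y in(.038,-.038)]
def rend(c,pts):
    im=np.zeros((480*4,640*4),np.uint8)
    for p in pts: cv2.fillConvexPoly(im,cv2.convexHull(np.round(proj(c,p)*4+1.5).astype(np.int32)),1)
    return cv2.resize(im.astype(np.float32),(640,480),interpolation=cv2.INTER_AREA)
def iou(r,M): M=M.astype(np.float32);return np.minimum(r,M).sum()/np.maximum(r,M).sum()
def tw(q,p):return p@R.from_euler("z",q[2]).as_matrix().T+[q[0],q[1],0]
def cost(q,cs=cams):return -sum(iou(rend(c,[tw(q,p) for p in parts]),m[c]) for c in cs)
# init from slots
g={c:None for c in cams}
b=onz("scene",(309,221),.17);r=onz("scene",(336,230),.165);c0=(b+r)/2;d=b-r
print("slots",b,r,np.linalg.norm(d[:2]))
q0=[c0[0],c0[1],np.arctan2(-d[0],d[1])]
for cs in (cams,["scene"],["side"]):
    S=minimize(cost,q0,args=(cs,),method="Nelder-Mead",options=dict(initial_simplex=np.array(q0)+np.array([[0,0,0],[.02,0,0],[0,.02,0],[0,0,.1]]),xatol=1e-4,fatol=1e-5));print(cs,S.x,S.fun)
    if len(cs)==2:q=S.x
t=np.linspace(0,2*np.pi,60)
def pc(v,cs=cams):
    P=np.concatenate([np.c_[v[0]+.085*np.cos(t),v[1]+.085*np.sin(t),0*t+.018],np.c_[v[0]+.05*np.cos(t),v[1]+.05*np.sin(t),0*t]])
    return -sum(iou(rend(c,[P]),pl[c]) for c in cs)
p0=onz("scene",(374,360),.01)[:2]
for cs in (cams,["scene"],["side"]):
    s=minimize(pc,p0,args=(cs,),method="Nelder-Mead",options=dict(initial_simplex=np.array(p0)+np.array([[0,0],[.02,0],[0,.02]])));print("plate",cs,s.x,s.fun)
L=tw(q,np.array([[-.154,.038,.104],[-.154,-.038,.104],[0,.038,.18],[0,-.038,.165]]));print(L)
for c in cams:print(c,proj(c,L))
print("tri bagel",tri([ray("scene",(309,221)),ray("side",(331,230))]),"bread",tri([ray("scene",(336,230)),ray("side",(320,249))]))
print("others",onz("scene",(412,298),.06),onz("scene",(252,250),.045))
E
python3 fit.py
```

```text
slots [0.573 0.148 0.17 ] [0.602 0.076 0.165] 0.07792550788959496
['scene', 'side'] [0.595 0.117 0.224] -1.7215569019317627
['scene'] [0.596 0.116 0.228] -0.8667421340942383
['side'] [0.587 0.126 0.181] -0.8671866655349731
plate ['scene', 'side'] [ 0.433 -0.204] -1.9307122230529785
plate ['scene'] [ 0.434 -0.204] -0.9728457927703857
plate ['side'] [ 0.432 -0.204] -0.9604794979095459
[[0.437 0.12  0.104]
 [0.454 0.046 0.104]
 [0.587 0.154 0.18 ]
 [0.604 0.08  0.165]]
scene [[283.905 271.5  ]
 [308.338 283.464]
 [310.51  214.58 ]
 [335.085 228.643]]
side [[276.428 231.125]
 [259.103 249.178]
 [330.624 227.491]
 [314.247 252.246]]
tri bagel (array([0.58 , 0.157, 0.162]), [np.float64(0.00567439701534147), np.float64(0.005674397015341603)]) bread (array([0.607, 0.085, 0.166]), [np.float64(0.009406001794004356), np.float64(0.009406001794004273)])
others [ 0.623 -0.185  0.06 ] [0.446 0.26  0.045]
```

Request:
move_arm --motion '[{"x":2,"y":-2.4,"z":-1},{"x":5,"y":-6,"z":-2,"yaw":1},{"x":8.5,"y":-10.4,"z":-4,"yaw":2},{"x":12,"y":-14.7,"z":-6,"yaw":3},{"x":15.5,"y":-19,"z":-7,"yaw":4},{"x":19,"y":-23.2,"z":-7,"yaw":5},{"x":22.5,"y":-27.5,"z":-7,"yaw":5.7},{"x":26,"y":-31.8,"z":-7,"yaw":5.7},{"x":29.5,"y":-36,"z":-7,"yaw":5.7},{"x":33,"y":-40.4,"z":-7,"yaw":5.7},{"x":36,"y":-44,"z":-7,"yaw":5.7},{"x":38.5,"y":-47,"z":-7,"yaw":5.7},{"x":39.5,"y":-48.3,"z":-7,"yaw":5.7},{"x":39.5,"y":-48.3,"z":-7,"yaw":5.7},{"x":39.5,"y":-48.3,"z":-7,"yaw":5.7}]'

```text
invalid input at $.motion[0]: expected keys x, y, z, yaw
```

```bash
cat > look.py <<'E'
from h import *
import sys
np.set_printoptions(precision=3,suppress=True)
o=bot.get_obs();M=bot.camera_model("wrist");im=bot.camera("wrist");cv2.imwrite(f"pics/{sys.argv[1]}.png",im)
import pickle;pickle.dump(M,open(f"pics/{sys.argv[1]}.pkl","wb"))
print(o["clock"],o["eef_pos"],np.degrees(R.from_quat(o["tool_rot"]).as_euler("xyz")),o["joint_pos"],o["ft_force"],o["grip_width"],o["grasp_force"])
T=np.array(M["world_from_camera"]);print(T)
for n in sys.argv[2:]:
    for r in bot.cut_out("wrist",n)[:2]:
        ys,xs=np.nonzero(r["mask"]);print(n,round(r["score"],2),np.round(r["centre"]),xs.min(),xs.max(),ys.min(),ys.max())
E
python3 look.py w1 bagel bread left_lever toaster
```

```text
1.2 [ 0.159 -0.474  0.231] [-180.       0.      18.552] [-1.247  0.241  0.005  1.335 -0.     1.571] [0.283 0.859 0.532] 0.08563084742823951 0.0
[[ 0.318 -0.905 -0.282  0.232]
 [-0.948 -0.303 -0.095 -0.45 ]
 [ 0.001  0.298 -0.955  0.375]
 [ 0.     0.     0.     1.   ]]
```

View pics/w1.png

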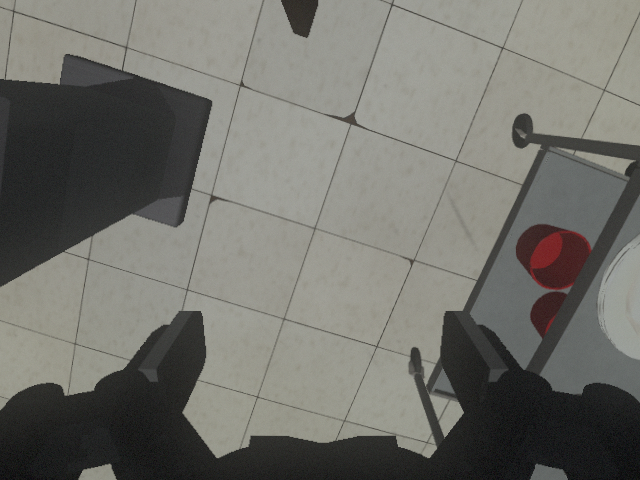

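The move was refused because every key is required in each row. The picture therefore shows only the floor and the open fingers at the start pose.

Request:
move_arm --motion '[{"x":2,"y":-2.4,"z":-1,"yaw":0},{"x":5,"y":-6,"z":-2,"yaw":1},{"x":8.5,"y":-10.4,"z":-4,"yaw":2},{"x":12,"y":-14.7,"z":-6,"yaw":3},{"x":15.5,"y":-19,"z":-7,"yaw":4},{"x":19,"y":-23.2,"z":-7,"yaw":5},{"x":22.5,"y":-27.5,"z":-7,"yaw":5.7},{"x":26,"y":-31.8,"z":-7,"yaw":5.7},{"x":29.5,"y":-36,"z":-7,"yaw":5.7},{"x":33,"y":-40.4,"z":-7,"yaw":5.7},{"x":36,"y":-44,"z":-7,"yaw":5.7},{"x":38.5,"y":-47,"z":-7,"yaw":5.7},{"x":39.5,"y":-48.3,"z":-7,"yaw":5.7},{"x":39.5,"y":-48.3,"z":-7,"yaw":5.7},{"x":39.5,"y":-48.3,"z":-7,"yaw":5.7}]'

```text
clock: 3.32
eef_pos: [0.3827, 0.0954, 0.3014]
tool_rot: [0.993, 0.118, -0.001, -0.005]
ft_force: [-0.0, 0.1, -0.5]
grip_width: 0.0851
grasp_force: 0.0
```

```bash
python3 look.py w2 bagel bread left_lever toaster
```

```text
3.325 [0.383 0.095 0.301] [-179.399    0.029   13.592] [ 0.236  0.008 -0.083  1.48   0.01   3.141] [-0.037  0.074 -0.484] 0.08506674440120927 0.0
[[ 0.235 -0.927 -0.292  0.457]
 [-0.972 -0.227 -0.061  0.112]
 [-0.01   0.299 -0.954  0.445]
 [ 0.     0.     0.     1.   ]]
bagel 0.94 [56. 33.] 0 71 5 104
left_lever 0.9 [134. 305.] 289 324 106 160
toaster 0.75 [ 60. 368.] 221 513 0 163
```

View pics/w2.png

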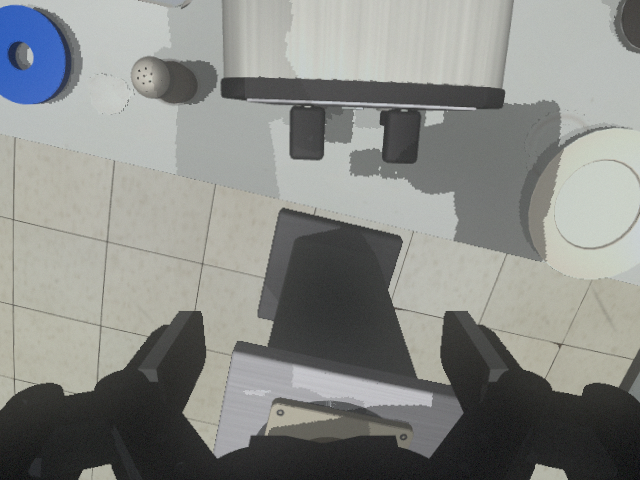

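The view shows the toaster's front edge from about (222,98) to (503,107). The left lever tab ends at about (307,159) and the right one at about (401,162). The last joint is at its limit, so I'll use the half-turned grasp.

```bash
python3 - <<'E'
from h import *
import pickle
np.set_printoptions(precision=4,suppress=True)
M=pickle.load(open("pics/w2.pkl","rb"))
a,b=onz("wrist",(307,159),.1105,M),onz("wrist",(401,162),.1105,M);d=a-b
print("lever ends",a,b,np.linalg.norm(d),np.degrees(np.arctan2(-d[0],d[1])))
a2,b2=onz("wrist",(222,97),.18,M),onz("wrist",(503,107),.18,M);d=a2-b2
print("front",a2,b2,np.linalg.norm(d),np.degrees(np.arctan2(-d[0],d[1])))
# heights from two views
print(tri([ray("wrist",(306,134),M),ray("scene",(284,271))]))
print("plate", onz("wrist",(598,203),.01,M))
E
```

```text
lever ends [0.4168 0.1182 0.1105] [0.4326 0.0437 0.1105] 0.0761810843791329 11.920996404181105
front [0.4502 0.1767 0.18  ] [0.4859 0.0056 0.18  ] 0.17476829589706083 11.814249110912804
(array([0.4368, 0.1222, 0.1045]), [np.float64(0.0019475742038749708), np.float64(0.0019475742038749199)])
plate [ 0.4356 -0.202   0.01  ]
```

Request:
move_arm --motion '[{"x":0,"y":0,"z":0,"yaw":-5},{"x":0,"y":0,"z":0,"yaw":-15},{"x":0,"y":0,"z":0,"yaw":-25},{"x":0,"y":0,"z":0,"yaw":-35},{"x":0,"y":0,"z":0,"yaw":-45},{"x":0,"y":0,"z":0,"yaw":-55},{"x":0,"y":0,"z":0,"yaw":-65},{"x":0,"y":0,"z":0,"yaw":-75},{"x":0,"y":0,"z":0,"yaw":-85},{"x":0,"y":0,"z":0,"yaw":-95},{"x":0,"y":0,"z":0,"yaw":-105},{"x":0,"y":0,"z":0,"yaw":-115},{"x":0,"y":0,"z":0,"yaw":-125},{"x":0,"y":0,"z":0,"yaw":-135},{"x":0,"y":0,"z":0,"yaw":-145},{"x":0,"y":0,"z":0,"yaw":-155},{"x":0,"y":0,"z":0,"yaw":-165},{"x":0,"y":0,"z":0,"yaw":-173},{"x":0,"y":0,"z":0,"yaw":-179},{"x":0,"y":0,"z":0,"yaw":-180}]'

```text
clock: 6.08
eef_pos: [0.383, 0.0962, 0.3014]
tool_rot: [-0.119, 0.993, 0.005, -0.001]
ft_force: [-0.1, -0.6, -0.5]
grip_width: 0.0854
grasp_force: 0.0
```

```bash
python3 look.py w3 bagel bread left_lever toaster
```

```text
6.075 [0.383 0.096 0.301] [ 179.382    0.009 -166.337] [ 0.238  0.009 -0.082  1.479  0.011 -0.001] [-0.122 -0.647 -0.467] 0.08544171328754824 0.0
[[-0.236  0.929  0.286  0.31 ]
 [ 0.972  0.223  0.079  0.077]
 [ 0.01   0.297 -0.955  0.445]
 [ 0.     0.     0.     1.   ]]
bagel 0.77 [424. 328.] 318 344 408 442
bagel 0.68 [292. 575.] 537 617 260 334
bread 0.68 [431. 242.] 233 258 407 449
left_lever 0.93 [266. 336.] 320 353 244 291
left_lever 0.23 [168.  47.] 0 111 84 244
toaster 0.78 [344. 295.] 180 406 242 456
```

View pics/w3.png

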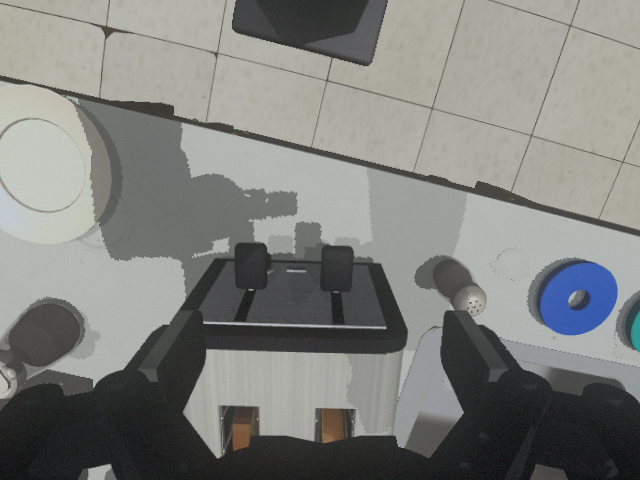

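The left lever tab is at about (337,267), with its far end at about row 244. The bagel top shows in its slot at (333,425) and the bread at (243,428).

```bash
python3 - <<'E'
from h import *
import pickle
np.set_printoptions(precision=4,suppress=True)
M=pickle.load(open("pics/w3.pkl","rb"));M2=pickle.load(open("pics/w2.pkl","rb"))
print("front ends, lower edge/upper", onz("wrist",(337,243),.0975,M),onz("wrist",(337,248),.1105,M),onz("wrist",(252,241),.0975,M))
print(tri([ray("wrist",(336,267),M),ray("wrist",(306,134),M2)]))
q=np.array([.594,.1166]);th=.207;Rz=np.array([[np.cos(th),-np.sin(th)],[np.sin(th),np.cos(th)]])
g=q+Rz@[-.13-.046,.038];print("grasp xy",g)
o=bot.get_obs();Rt=R.from_quat(o["tool_rot"]).as_matrix();print(Rt)
d=np.r_[g,.086]-o["eef_pos"];print("tool delta cm",Rt.T@d*100)
print("check pix",proj("wrist",[*(q+Rz@[-.173,.038]),.1105]))
print("slotL",onz("wrist",(335,408),.18,M),"pred",q+Rz@[-.065,.038],onz("wrist",(239,407),.18,M),q+Rz@[-.065,-.038])
E
```

```text
front ends, lower edge/upper [0.4158 0.1189 0.0975] [0.4162 0.1184 0.1105] [0.4316 0.0448 0.0975]
(array([0.4356, 0.1232, 0.1043]), [np.float64(0.0004728357645184737), np.float64(0.0004728357645184377)])
grasp xy [0.4139 0.1176]
[[-0.9717 -0.2361 -0.0026]
 [-0.2361  0.9717  0.0105]
 [ 0.      0.0108 -0.9999]]
tool delta cm [-3.5052  1.1013 21.5471]
check pix [[336.3817 248.6303]]
slotL [0.5234 0.141  0.18  ] pred [0.5226 0.1404] [0.54   0.0674 0.18  ] [0.5382 0.0661]
```

Request:
move_arm --motion '[{"x":-1,"y":0.4,"z":3,"yaw":1.7},{"x":-2,"y":0.8,"z":8,"yaw":1.7},{"x":-3.5,"y":1.2,"z":13,"yaw":1.7},{"x":-3.5,"y":1.2,"z":16,"yaw":1.7},{"x":-3.5,"y":1.2,"z":17,"yaw":1.7},{"x":-3.5,"y":1.2,"z":17,"yaw":1.7},{"x":-3.5,"y":1.2,"z":17,"yaw":1.7}]' --gripper 0.25

```text
clock: 7.2
eef_pos: [0.415, 0.1185, 0.133]
tool_rot: [-0.105, 0.995, 0.006, 0.001]
ft_force: [-0.3, 0.2, 0.2]
grip_width: 0.0533
grasp_force: 0.0
```

```bash
python3 look.py w4 left_lever
```

```text
7.2 [0.415 0.118 0.133] [ 179.369    0.152 -168.   ] [ 0.271  0.177 -0.345  1.045  0.011  0.061] [-0.304  0.244  0.153] 0.0532946201042789 0.0
[[-0.208  0.934  0.291  0.341]
 [ 0.978  0.195  0.072  0.101]
 [ 0.01   0.299 -0.954  0.277]
 [ 0.     0.     0.     1.   ]]
left_lever 0.88 [330. 322.] 294 354 285 372
left_lever 0.43 [322. 160.] 127 195 285 369
```

View pics/w4.png

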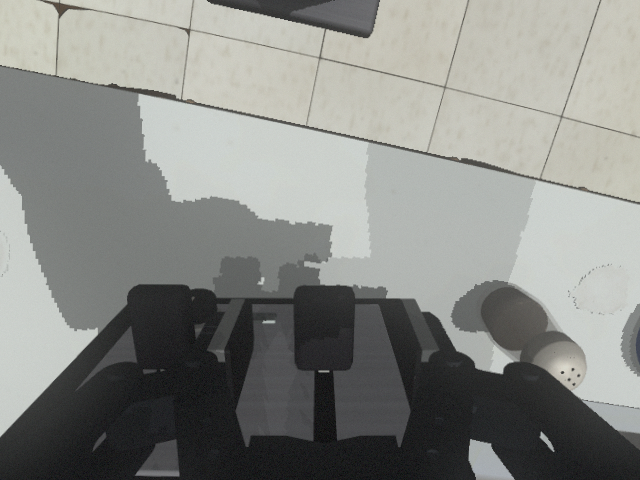

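The left tab sits centred between the fingers at about (324,328), so I'll descend and grip it.

Request:
move_arm --motion '[{"x":0,"y":0,"z":2,"yaw":0},{"x":0,"y":0,"z":4,"yaw":0},{"x":0,"y":0,"z":4.9,"yaw":0},{"x":0,"y":0,"z":4.9,"yaw":0},{"x":0,"y":0,"z":4.9,"yaw":0}]'

```text
clock: 7.92
eef_pos: [0.4144, 0.1189, 0.0833]
tool_rot: [-0.105, 0.994, 0.006, 0.0]
ft_force: [-0.2, 0.0, -0.0]
grip_width: 0.0532
grasp_force: 0.0
```

Request:
move_arm --motion '[{"x":0,"y":0,"z":0,"yaw":0},{"x":0,"y":0,"z":0,"yaw":0},{"x":0,"y":0,"z":0,"yaw":0},{"x":0,"y":0,"z":0,"yaw":0},{"x":0,"y":0,"z":0,"yaw":0},{"x":0,"y":0,"z":0,"yaw":0}]' --gripper -0.9

```text
clock: 8.68
eef_pos: [0.4141, 0.1194, 0.0833]
tool_rot: [-0.105, 0.994, 0.006, -0.0]
ft_force: [-1.6, 1.2, 5.4]
grip_width: 0.0266
grasp_force: 58.7
```

Gripped: the opening is 27 mm, which matches the tab. Lifting now.

Request:
move_arm --motion '[{"x":0,"y":0,"z":-0.5,"yaw":0},{"x":0,"y":0,"z":-1.2,"yaw":0},{"x":0,"y":0,"z":-2,"yaw":0},{"x":0,"y":0,"z":-2.8,"yaw":0},{"x":0,"y":0,"z":-3.6,"yaw":0},{"x":0,"y":0,"z":-4.4,"yaw":0},{"x":0,"y":0,"z":-5,"yaw":0},{"x":0,"y":0,"z":-5.4,"yaw":0},{"x":0,"y":0,"z":-5.6,"yaw":0},{"x":0,"y":0,"z":-5.6,"yaw":0},{"x":0,"y":0,"z":-5.6,"yaw":0}]'

```text
clock: 10.05
eef_pos: [0.414, 0.1193, 0.1385]
tool_rot: [-0.105, 0.994, 0.007, -0.001]
ft_force: [1.8, 5.7, -3.0]
grip_width: 0.0265
grasp_force: 60.0
```

```bash
python3 - <<'E'
from h import *
np.set_printoptions(precision=3,suppress=True)
g={}
for c in ["scene","side"]:
    im=bot.camera(c);cv2.imwrite(f"pics/{c}1.png",im)
    for n in ["bagel","bread","left_lever"]:
        for r in bot.cut_out(c,n)[:3]:
            ys,xs=np.nonzero(r["mask"]);print(c,n,round(r["score"],2),np.round(r["centre"]),xs.min(),xs.max(),ys.min(),ys.max())
a=cv2.imread("pics/scene1.png")[180:310,240:400];b=cv2.imread("pics/side1.png")[180:310,240:400]
cv2.imwrite("pics/up1.png",cv2.resize(np.hstack([a,b]),None,fx=2.5,fy=2.5,interpolation=cv2.INTER_CUBIC))
E
```

```text
scene bagel 0.64 [212. 309.] 300 321 198 230
scene bagel 0.52 [197. 186.] 175 194 191 204
scene bread 0.74 [230. 338.] 326 346 214 245
scene bread 0.74 [215. 310.] 301 321 198 230
side bagel 0.97 [184. 382.] 365 393 179 198
side bagel 0.75 [207. 354.] 337 367 195 217
side bagel 0.63 [221. 330.] 313 350 209 238
side bread 0.83 [250. 322.] 299 336 242 261
side left_lever 0.45 [211. 276.] 269 280 208 217
```

View pics/up1.png

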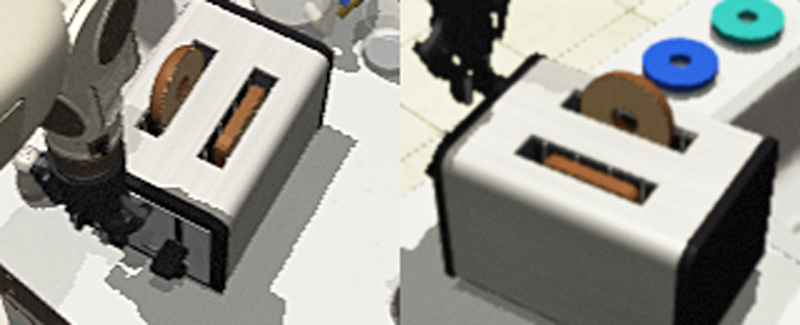

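The bagel stands up out of the left slot with the bread still down. Its hole is at about (308.8,216) in the scene view and (329.6,226.8) in the side view.

Request:
move_arm --motion '[{"x":0,"y":0,"z":0,"yaw":0},{"x":0,"y":0,"z":0,"yaw":0},{"x":0,"y":0,"z":0,"yaw":0},{"x":0,"y":0,"z":0,"yaw":0},{"x":0,"y":0,"z":-2,"yaw":0},{"x":0,"y":0,"z":-6,"yaw":0},{"x":0,"y":0,"z":-11,"yaw":0},{"x":0,"y":0,"z":-16,"yaw":0},{"x":0,"y":0,"z":-19,"yaw":0},{"x":0,"y":0,"z":-20,"yaw":0},{"x":0,"y":0,"z":-20,"yaw":0},{"x":0,"y":0,"z":-20,"yaw":0}]' --gripper 0.4

```text
clock: 11.95
eef_pos: [0.4136, 0.1158, 0.3368]
tool_rot: [-0.105, 0.994, 0.005, -0.002]
ft_force: [-0.2, -0.2, -0.1]
grip_width: 0.06
grasp_force: 0.0
```

```bash
python3 - <<'E'
from h import *
np.set_printoptions(precision=4,suppress=True)
h,e=tri([ray("scene",(308.8,216)),ray("side",(329.6,226.8))]);print("hole",h,e)
q=np.array([.595,.117]);th=.207;Rz=np.array([[np.cos(th),-np.sin(th)],[np.sin(th),np.cos(th)]])
print("in toaster",Rz.T@(h[:2]-q))
bot.camera("wrist")
M=bot.camera_model("wrist")
for n in["bagel","bread"]:
  for r in bot.cut_out("wrist",n)[:3]:
    ys,xs=np.nonzero(r["mask"]);print(n,round(r["score"],2),np.round(r["centre"]),xs.min(),xs.max(),ys.min(),ys.max(),onz("wrist",r["centre"][::-1],.22,M))
cv2.imwrite("pics/w5.png",bot.camera("wrist"))
g=q+Rz@[0,.038];o=bot.get_obs();Rt=R.from_quat(o["tool_rot"]).as_matrix()
print(g,o["eef_pos"],o["clock"],"delta",Rt.T@(np.r_[g,.265]-o["eef_pos"])*100)
E
```

```text
hole [0.5819 0.1562 0.1776] [np.float64(0.00039438968181373165), np.float64(0.0003943896818136783)]
in toaster [-0.0048  0.0411]
bagel 0.96 [403. 327.] 312 344 358 442 [0.5471 0.1482 0.22  ]
bagel 0.66 [280. 625.] 609 639 245 313 [0.4044 0.3356 0.22  ]
bagel 0.56 [258. 566.] 521 599 218 291 [0.3983 0.2859 0.22  ]
bread 0.74 [404. 244.] 230 255 347 447 [0.5611 0.0864 0.22  ]
[0.5872 0.1542] [0.4139 0.1159 0.3374] 12.15 delta [-17.7622   0.0599   7.1973]
```

View pics/w5.png

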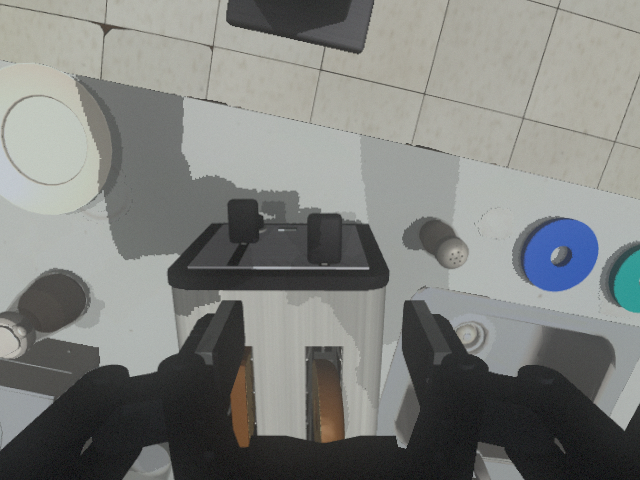

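The bagel is at column 327, between the fingers, with the bread off to the left at column 244. I'll move over the bagel.

Request:
move_arm --motion '[{"x":-2,"y":0,"z":0,"yaw":0},{"x":-6,"y":0,"z":0,"yaw":0},{"x":-10.5,"y":0,"z":1,"yaw":0},{"x":-14.5,"y":0,"z":3,"yaw":0},{"x":-17,"y":0,"z":5.5,"yaw":0},{"x":-17.5,"y":0,"z":7.5,"yaw":0},{"x":-17.5,"y":0,"z":8,"yaw":0},{"x":-17.5,"y":0,"z":8,"yaw":0},{"x":-17.5,"y":0,"z":8,"yaw":0}]'

```text
clock: 13.28
eef_pos: [0.5855, 0.1534, 0.2599]
tool_rot: [-0.105, 0.994, 0.006, 0.0]
ft_force: [-0.0, -0.5, -0.8]
grip_width: 0.0601
grasp_force: 0.0
```

```bash
python3 look.py w6 bagel; python3 - <<'E'
from h import *
import pickle
M=pickle.load(open("pics/w6.pkl","rb"));bot.camera("wrist")
r=bot.cut_out("wrist","bagel")[0];ys,xs=np.nonzero(r["mask"])
o=bot.get_obs();Rt=R.from_quat(o["tool_rot"]).as_matrix()
for row in np.linspace(ys.min()+3,ys.max()-3,5).astype(int):
    c=xs[ys==row]
    if len(c): print(row,c.min(),c.max(),np.round(Rt.T@(onz("wrist",(c.mean(),row),.215,M)-o["eef_pos"])*100,2))
E
```

```text
13.275 [0.585 0.153 0.26 ] [ 179.375    0.107 -167.984] [0.251 0.447 0.374 1.495 0.011 0.041] [-0.004 -0.48  -0.819] 0.06008410099221477 0.0
[[-0.208  0.934  0.29   0.512]
 [ 0.978  0.196  0.072  0.136]
 [ 0.01   0.298 -0.954  0.404]
 [ 0.     0.     0.     1.   ]]
bagel 0.83 [109. 613.] 582 639 51 154
bagel 0.57 [253. 327.] 305 357 171 339
55 623 639 [10.15 13.63  4.58]
79 592 639 [ 9.12 13.08  4.57]
103 584 623 [ 8.07 12.69  4.57]
127 585 639 [ 7.02 13.31  4.58]
151 612 639 [ 5.93 14.2   4.59]
```

View pics/w6.png

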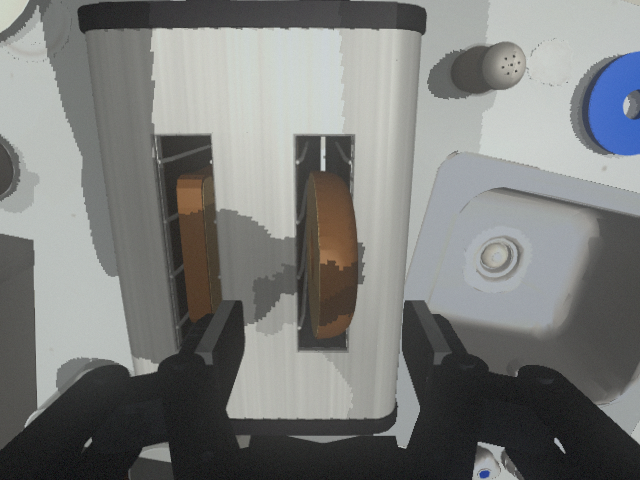

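```bash
python3 - <<'E'
from h import *
import pickle
M=pickle.load(open("pics/w6.pkl","rb"))
o=bot.get_obs();Rt=R.from_quat(o["tool_rot"]).as_matrix()
for p,z in [((330,255),.228),((318,200),.215),((333,172),.19),((333,338),.19),((295,135),.18),((354,135),.18),((298,351),.18),((347,351),.18),((324,240),.18)]:
    print(p,np.round(Rt.T@(onz("wrist",p,z,M)-o["eef_pos"])*100,2))
E
```

```text
(330, 255) [1.29 0.29 3.15]
(318, 200) [ 3.56 -0.27  4.44]
(333, 172) [4.51 0.49 6.94]
(333, 338) [-5.31  0.56  6.96]
(295, 135) [ 6.34 -1.52  7.92]
(354, 135) [6.34 1.62 7.95]
(298, 351) [-6.83 -1.6   7.94]
(347, 351) [-6.85  1.48  7.97]
(324, 240) [0.48 0.03 7.94]
```

Request:
move_arm --motion '[{"x":-0.3,"y":0.3,"z":1,"yaw":0},{"x":-0.3,"y":0.3,"z":3,"yaw":0},{"x":-0.3,"y":0.3,"z":5,"yaw":0},{"x":-0.3,"y":0.3,"z":6.3,"yaw":0},{"x":-0.3,"y":0.3,"z":6.6,"yaw":0},{"x":-0.3,"y":0.3,"z":6.6,"yaw":0}]'

```text
clock: 14.22
eef_pos: [0.5876, 0.1576, 0.1926]
tool_rot: [-0.105, 0.994, 0.005, -0.001]
ft_force: [-1.0, -0.7, 0.6]
grip_width: 0.0595
grasp_force: 0.0
```

Request:
move_arm --motion '[{"x":0,"y":0,"z":0,"yaw":0},{"x":0,"y":0,"z":0,"yaw":0},{"x":0,"y":0,"z":0,"yaw":0},{"x":0,"y":0,"z":0,"yaw":0},{"x":0,"y":0,"z":0,"yaw":0},{"x":0,"y":0,"z":0,"yaw":0},{"x":0,"y":0,"z":0,"yaw":0}]' --gripper -0.9

```text
clock: 15.1
eef_pos: [0.5877, 0.1575, 0.1926]
tool_rot: [-0.105, 0.995, 0.005, -0.0]
ft_force: [2.5, -0.1, 1.9]
grip_width: 0.0189
grasp_force: 61.5
```

Request:
move_arm --motion '[{"x":0,"y":0,"z":-1,"yaw":0},{"x":0,"y":0,"z":-3,"yaw":0},{"x":0,"y":0,"z":-5.5,"yaw":0},{"x":0,"y":0,"z":-8,"yaw":0},{"x":0,"y":0,"z":-10.5,"yaw":0},{"x":0,"y":0,"z":-12,"yaw":0},{"x":0,"y":0,"z":-12,"yaw":0},{"x":0,"y":0,"z":-12,"yaw":0}]'

```text
clock: 16.1
eef_pos: [0.5873, 0.1563, 0.3115]
tool_rot: [-0.105, 0.994, 0.005, -0.002]
ft_force: [-0.0, -0.6, -0.3]
grip_width: 0.0188
grasp_force: 61.2
```

```bash
python3 - <<'E'
from h import *
np.set_printoptions(precision=3,suppress=True)
o=bot.get_obs();Rt=R.from_quat(o["tool_rot"]).as_matrix();print(o["eef_pos"],o["clock"],o["grasp_force"],o["joint_pos"])
print("delta cm",Rt.T@(np.array([.434,-.204,o["eef_pos"][2]])-o["eef_pos"])*100)
E
```

```text
[0.587 0.156 0.311] 16.1 61.17805958725512 [0.255 0.458 0.523 1.637 0.011 0.045]
delta cm [ 22.494 -32.047  -0.302]
```

Request:
move_arm --motion '[{"x":0.8,"y":-1.2,"z":0,"yaw":-2},{"x":2.2,"y":-3.2,"z":0,"yaw":-6},{"x":3.9,"y":-5.6,"z":0,"yaw":-11},{"x":5.6,"y":-8,"z":0,"yaw":-17},{"x":7.3,"y":-10.4,"z":0,"yaw":-23},{"x":9,"y":-12.8,"z":0,"yaw":-29},{"x":10.7,"y":-15.2,"z":0,"yaw":-35},{"x":12.4,"y":-17.6,"z":0,"yaw":-41},{"x":14.1,"y":-20,"z":0,"yaw":-47},{"x":15.8,"y":-22.4,"z":0,"yaw":-53},{"x":17.5,"y":-24.8,"z":0,"yaw":-59},{"x":19,"y":-27.2,"z":0,"yaw":-65},{"x":20.4,"y":-29.2,"z":0,"yaw":-70},{"x":21.6,"y":-30.8,"z":0,"yaw":-74},{"x":22.3,"y":-31.8,"z":0,"yaw":-77},{"x":22.5,"y":-32,"z":0,"yaw":-78},{"x":22.5,"y":-32,"z":0,"yaw":-78},{"x":22.5,"y":-32,"z":0,"yaw":-78}]'

```text
clock: 18.35
eef_pos: [0.4344, -0.203, 0.3088]
tool_rot: [0.707, -0.707, -0.005, -0.003]
ft_force: [-0.5, -0.3, -1.1]
grip_width: 0.0189
grasp_force: 61.1
```

Request:
move_arm --motion '[{"x":0,"y":0,"z":1,"yaw":0},{"x":0,"y":0,"z":3,"yaw":0},{"x":0,"y":0,"z":5.5,"yaw":0},{"x":0,"y":0,"z":8,"yaw":0},{"x":0,"y":0,"z":9.5,"yaw":0},{"x":0,"y":0,"z":10,"yaw":0},{"x":0,"y":0,"z":10,"yaw":0},{"x":0,"y":0,"z":10,"yaw":0},{"x":0,"y":0,"z":10,"yaw":0}]'

```text
clock: 19.48
eef_pos: [0.4344, -0.2027, 0.2097]
tool_rot: [0.707, -0.707, -0.004, -0.003]
ft_force: [0.9, -0.0, -0.9]
grip_width: 0.019
grasp_force: 61.1
```

```bash
python3 - <<'E'
from h import *
np.set_printoptions(precision=3,suppress=True)
o=bot.get_obs();print(o["eef_pos"],np.degrees(R.from_quat(o["tool_rot"]).as_euler("xyz")),o["clock"],o["grasp_force"],o["grip_width"])
b={}
for c in["scene","side"]:
    cv2.imwrite(f"pics/{c}2.png",bot.camera(c))
    for n in ["bagel","bread","plate"]:
        for r in bot.cut_out(c,n)[:3]:
            ys,xs=np.nonzero(r["mask"]);print(c,n,round(r["score"],2),np.round(r["centre"]),xs.min(),xs.max(),ys.min(),ys.max())
E=[o["eef_pos"]+[0,0,-.01]]
print(proj("scene",E),proj("side",E))
x,y=proj("side",E)[0].astype(int)
a=cv2.imread("pics/side2.png")[180:370,130:370];cv2.imwrite("pics/end.png",cv2.resize(a,None,fx=3,fy=3,interpolation=cv2.INTER_CUBIC))
E
```

```text
[ 0.434 -0.203  0.21 ] [179.926   0.566 -89.987] 19.475 61.09447079943493 0.019000638428604093
scene bagel 0.7 [229. 216.] 200 230 213 239
scene bagel 0.65 [338. 389.] 366 400 318 348
scene bagel 0.57 [203. 188.] 174 202 190 215
scene bread 0.68 [224. 340.] 330 346 214 233
scene bread 0.54 [216. 314.] 305 315 216 229
scene plate 0.7 [367. 371.] 343 405 331 389
scene plate 0.15 [305. 419.] 410 433 292 315
side bagel 0.97 [208. 351.] 337 367 194 218
side bagel 0.91 [186. 380.] 365 393 179 198
side bagel 0.71 [280. 155.] 133 177 256 296
side bread 0.61 [251. 320.] 298 336 242 261
side plate 0.87 [330. 177.] 135 212 301 362
[[381.317 334.719]] [[154.98 273.44]]
```

View pics/end.png

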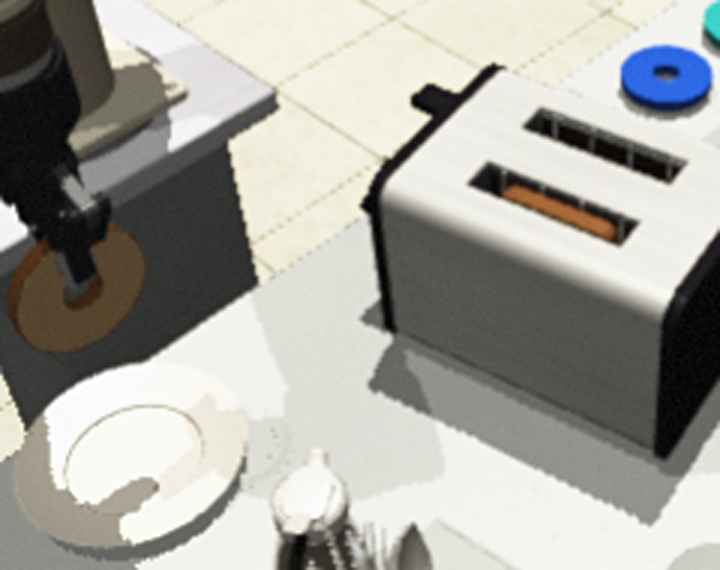

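The bagel is upright over the plate with its pale cut face towards the pass; its hole is at about (157,277) in the side view, which puts the centre near z = 0.19–0.20. The bread and plate haven't moved, so I'm handing in.

```bash
python3 -c "
from workcell import bot
print(bot.job_done())"
```

```text
the job is handed in; nothing more can be done
None
```

I raised the left slot's lever fully, lifted the bagel out and handed the job in at about 20 s: it is in the gripper, upright, about 20 cm above the middle of the plate with its cut face to the pass, and the bread and plate had not moved in the final camera views.

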